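# Clear the tin off the supply chest and hold its lid open at 50 degrees

### The arm

A 7-joint arm with a two-finger parallel gripper is mounted at the origin on the work surface. World frame = base frame: x ahead of the robot, y to its left, z up, the work surface at z = 0. Lengths are in mm, angles in rad, forces in N, time in s.
With the tool pointing down it reaches from about 350 to 900 mm from the base axis. Payload 8.1 kg.
Tool frame: the origin (TCP) lies midway between the tips of the shut fingers; the grasp point (between the pads) lies 19 mm behind it; y points along the fingers, z is the direction in which the jaws open and shut, and the axes are right-handed (so a half turn about y gives the same grasp; the last joint's range is limited). The gripper opens to 92 mm and grips with 3 to 60 N. Pads are 19 mm wide; open, the fingers measure 130 mm over their backs; the gripper's body (75 mm by 190 mm) begins 47 mm behind the grasp point.
Start: joints at [1.232, 0.434, 0.025, 1.573, -0.012, 1.134, -0.075], TCP at [145.988, -607.724, 226.742] pointing down, gripper open.
Joint ranges: [-2.62, 2.62], [-0.44, 2.09], [-1.27, 1.32], [0.08, 2.57], [-1.32, 4.46], [0.12, 2], [-2.74, 2.74]. Speed limits (rad/s): [2.22, 2.22, 3.01, 3.01, 3.14, 3.14, 3.14].

### API

Orientations are given as a unit quaternion [x, y, z, w].
In Python, from bench import r gives the robot as it stands.
- The arm moves only by the tool arm_command, never from a script. Its argument "increments" is a list of rows, each an object with "delta_pos": the shift along the tool's x, y, z in cm, a list of three; "roll": the turn about the tool's y in degrees; "hand": the finger opening in cm, from 0 to 9.18. In form: [{"delta_pos": [x, y, z], "roll": roll, "hand": hand}, ...]. A call has 1 to 8 rows; each row is the pose to reach, as a shift and turn from the pose commanded when the call began, along the tool's axes at that moment; what a row does not reach only later rows make up. A row lasts 1/8 s, in which the tool goes at most 62.5 mm and 10.7 degrees, less where a joint would pass 70% of its speed; a pose out of reach is approached as far as the arm can. A call with a gripper value outside its range is refused whole. The fingers move at their own pace and stop on an object; "grip_force" is the grip in N (left out, the last holds). Time passes only in rows, so rows that repeat a pose let the fingers close. It gives the time, the measured TCP pose, the force and the opening at its end, in the units of the state.
- r.state(): the state, without advancing time (a new reading comes with each control period).
- r.capture(name): name is "scene" or "top"; returns the picture (400x640x3 uint8, blue, green, red); there is no depth.
- r.camera_params(name): a dict with "mtx" (3x3 intrinsics, pixels), "world_from_camera" (4x4, takes a point from camera to world coordinates). Camera axes: x right, y up, looking along -z (the intrinsics and any distortion apply to the point x, -y, -z); pixel columns grow to the right and rows downward; lengths in mm; the calibration is good to about 2 mm. A picture is of the moment at which its call begins. camera_params takes no time and is no camera call.
- r.sign_off(): hands the job in, once; it reports no verdict.
The state is a dict: "time_s": time; "joint_positions": joint angles; "joint_velocities": joint speeds; "joint_torque": joint torques, N m; "tcp_pos": TCP position; "orientation": TCP orientation; "force": force on the tool from outside, world axes, zero at the start; "torque": the same for the moment, N m; "gripper_width": opening from 0.0 (shut) to 1.0 (fully open).
Only numpy, scipy, OpenCV 4.12 (cv2) and the standard library are available. Lean on these libraries where they do the work, as an engineer would, in place of code of your own. Each camera call takes 0.05 s, during which the arm holds its last target.

### The job

Take the tin canister off the lid of the oak supply chest and stand it upright, wholly on the round cork mat, while the lid is still shut. Then raise the chest's lid and hold it open with the gripper at 50 degrees from shut: it falls shut when let go, so finish while still holding it steady there. Leave the glass globe, the turned beech base and the copper weathervane standing where they are.

Things in the scene. Friction and masses are not known exactly. Their poses are not given: they have to be found in the camera images.
- chest: whitewashed oak chest, fixed to the shelf, 200 mm deep (its x) by 260 mm wide (its y) by 80 mm high, plus a 14 mm thick lid of 210 x 270 mm whose top is 94 mm above the shelf. Origin: centre of its underside, z up; its front (handle side) faces its -x, the hinge is on its far +x top edge. Its place and yaw vary.
- lid (a joint): hinge of the chest's lid, rad: 0 shut, growing as the front edge rises (50 degrees = 0.873), stop at 1.9. No stay and almost no friction: the lid (0.3 to 0.6 kg) falls shut below about 1.5 rad unless held.
- lid_hinge (a point): point on the hinge axis, mid-width, 80 mm above the shelf; the axis runs along the chest's y
- lid_handle (a point): centre of the lid's steel bar handle: a round bar 14 mm thick running along the chest's y, on two 12 mm posts 130 mm apart, its axis 45 mm above the lid's top face and 25 mm behind the lid's front edge (185 mm in front of the hinge axis and 59 mm above it when shut). Moves with the lid. The round bar can turn between flat finger pads, so the gripper may go on pointing down as the lid rises.
- canister: plain screw-top tin canister, body 56 mm across, cap 58 mm across (top 15 mm), 95 mm high, about 0.22 kg, standing upright on the lid at the start. Origin: centre of its underside, z up.
- mat: round cork mat, 140 mm across, 4 mm thick, fixed, on the left or the right of the chest. Origin: centre of its underside.
- base: turned beech base, a stepped wooden disc 90 mm across and 40 mm high, loose, on the side without the mat; leave alone. Origin: centre of its underside.
- globe: blue glass globe 90 mm across and 93 mm high standing on its short neck, loose; leave alone. Origin: centre of its underside.
- weathervane: small copper weathervane arrow on a mast with a round beech foot 80 mm across, arrow 120 mm long, 153 mm high, loose; leave alone. Origin: centre of its underside.
Mind the look-alikes: they are no part of the job. What is shaped like the canister but green is not meant.

How it is judged (in metres and radians):
On the way:
1. the canister stands upright and released, wholly on the cork mat, the lid still shut (horizontal distance between canister and mat below 0.042 m and z of canister in the frame of mat between 0.002 and 0.009 m and angle between canister's own z axis and vertical below 0.1 rad and linear speed of canister below 0.02 m/s and contact force between the fingers and canister below 0.05 N and value of joint lid below 0.1 rad), for 0.2 s.
At the end, for the whole second after the job is handed in: the lid is held still by the gripper's fingers at 50 degrees from shut, give or take 6 degrees, through the last second; the canister stands upright, released, wholly on the cork mat (its axis within 42 mm of the mat's centre) and does not touch the lid (value of joint lid between 0.768 and 0.978 rad and velocity of joint lid between -0.05 and 0.05 rad/s and contact force between the fingers and lid above 0.3 N and horizontal distance between canister and mat below 0.042 m and z of canister in the frame of mat between 0.002 and 0.009 m and angle between canister's own z axis and vertical below 0.1 rad and linear speed of canister below 0.02 m/s and contact force between the fingers and canister below 0.05 N and contact force between canister and lid below 0.1 N); the arm keeps its last pose, push and grip.
It fails at once if the glass globe is shifted by more than 25 mm or tipped (distance of globe from where it was at the start of the episode above 0.025 m or angle between globe's own z axis and vertical above 0.3 rad).
It fails at once if the beech base is shifted by more than 25 mm or tipped (distance of base from where it was at the start of the episode above 0.025 m or angle between base's own z axis and vertical above 0.3 rad).
It fails at once if the weathervane is shifted by more than 25 mm or tipped (distance of weathervane from where it was at the start of the episode above 0.025 m or angle between weathervane's own z axis and vertical above 0.3 rad).
It also fails if it takes over 58 s, if anything falls off the work surface, if the arm or the gripper's body presses on something with over 40 N, if the wrist force passes 120 N, or if a joint passes its speed limit or range.

## Working session

There is one attempt and no reset: what is moved stays moved. The work goes in short steps, Python scripts to look and compute and a tool call to move; the robot and the scene stay as the last step left them, time stands still between calls to the robot, and variables do not carry over. Pictures are saved under pics/ and viewed, and the job is handed in when it is done.

Besides the shell and the picture viewer there is one more tool, called after "Request:" as name([rows], argument=value, ...), one row to a line, values as JSON. arm_command: Moves the arm, as the interface text tells. Its arguments: {"type":"object","properties":{"increments":{"type":"array","items":{"type":"object","properties":{"delta_pos":{"type":"array","items":{"type":"number"}},"roll":{"type":"number"},"hand":{"type":"number"}}}},"grip_force":{"type":"number"}},"required":["increments"]}

```bash
mkdir -p pics; ls; python3 - <<'E'
from bench import r
import cv2
print(r.state())
for n in("scene","top"):
    cv2.imwrite(f"pics/{n}0.png",r.capture(n)); print(n,r.camera_params(n))
E
```

```text
pics
{'time_s': 0.0, 'joint_positions': array([ 1.23240242,  0.43521575,  0.02497673,  1.57410218, -0.01158688,
        1.13395849, -0.0751283 ]), 'joint_velocities': array([ 0.00038187, -0.0003923 , -0.0017846 ,  0.00161913, -0.00042994,
       -0.00183752, -0.00034244]), 'joint_torque': array([-3.99312885e-04, -6.67854238e+01,  9.84755158e-01, -3.14463723e+01,
       -6.05364516e-02,  4.28590004e-02,  1.68496745e-04]), 'tcp_pos': array([ 145.83104716, -607.23408776,  225.94752952]), 'orientation': array([-0.0832566 ,  0.70273323, -0.70167071,  0.08302142]), 'force': array([-0.11397103,  0.7324732 , -0.2346678 ]), 'torque': array([-0.0126862 , -0.00535397, -0.00833515]), 'gripper_width': 1.0047893825848633}
scene {'mtx': array([[422.9414129 ,   0.        , 317.03131733],
       [  0.        , 422.9414129 , 200.76838983],
       [  0.        ,   0.        ,   1.        ]]), 'world_from_camera': array([[ 3.47665886e-01, -6.86174013e-01,  6.38978603e-01,
         1.25963752e+03],
       [ 9.37618197e-01,  2.53893129e-01, -2.37508726e-01,
        -2.35786235e+02],
       [ 7.40038501e-04,  6.81691648e-01,  7.31639221e-01,
         8.73018346e+02],
       [ 0.00000000e+00,  0.00000000e+00,  0.00000000e+00,
         1.00000000e+00]])}
top {'mtx': array([[473.85091429,   0.        , 321.31941829],
       [  0.        , 473.85091429, 195.3254661 ],
       [  0.        ,   0.        ,   1.        ]]), 'world_from_camera': array([[ 1.92728869e-02,  9.99191875e-01, -3.52725484e-02,
         5.49502074e+02],
       [-9.99810819e-01,  1.91682535e-02, -3.30221900e-03,
        -7.43450655e+00],
       [-2.62343725e-03,  3.53295188e-02,  9.99372274e-01,
         1.41048133e+03],
       [ 0.00000000e+00,  0.00000000e+00,  0.00000000e+00,
         1.00000000e+00]])}
```

View pics/scene0.png

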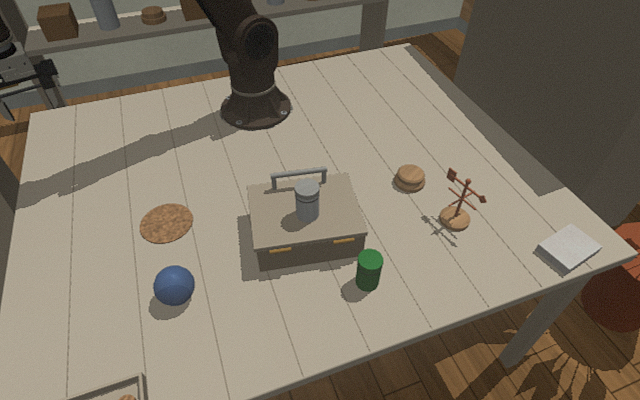

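View pics/top0.png

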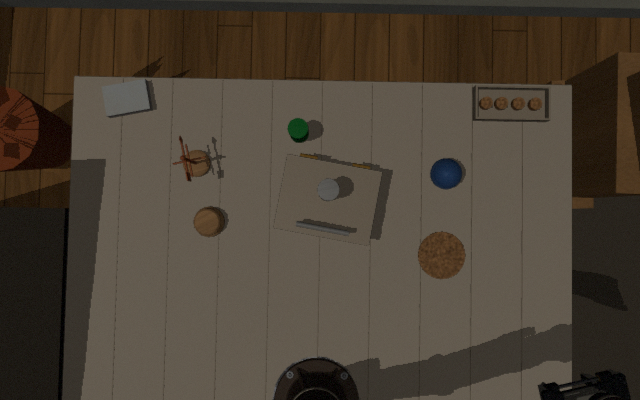

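The scene view shows the chest at about (305,215), with the canister at (307,200) on it, the mat at (166,223) and the globe at (174,286). In the top view the lid spans (273–383, 155–243), the canister is at (329,189), the handle at (325,228), the mat at (441,255) and the globe at (446,173). Next I'll measure these.

```bash
cat > h.py <<'E'
import numpy as np,cv2
from bench import r
P={n:r.camera_params(n) for n in("scene","top")}
def ray(n,u,v):
    K=P[n]["mtx"];T=P[n]["world_from_camera"]
    d=np.linalg.inv(K)@[u,v,1]; d=T[:3,:3]@[d[0],-d[1],-d[2]]
    return T[:3,3],d
def onz(n,uv,z):
    o,d=ray(n,*uv); return o+d*(z-o[2])/d[2]
def proj(n,p):
    T=np.linalg.inv(P[n]["world_from_camera"]);c=T[:3,:3]@np.array(p,float)+T[:3,3]
    q=P[n]["mtx"]@[c[0],-c[1],-c[2]];return q[:2]/q[2]
def blob(m,roi):
    x0,y0,x1,y1=roi;k=np.zeros_like(m);k[y0:y1,x0:x1]=m[y0:y1,x0:x1]
    c=max(cv2.findContours(k,cv2.RETR_EXTERNAL,cv2.CHAIN_APPROX_NONE)[0],key=cv2.contourArea);return c
E
python3 - <<'E'
from h import *
t=cv2.imread("pics/top0.png");hsv=cv2.cvtColor(t,cv2.COLOR_BGR2HSV)
for p in [(441,255),(329,189),(325,228),(300,200),(250,280),(446,173),(329,175)]: print(p,hsv[p[1],p[0]],end=' ')
c=blob(cv2.inRange(hsv,(5,90,40),(25,255,255)),(400,220,480,290))
e=cv2.fitEllipse(c);print("\nmat",e,onz("top",e[0],4))
c=blob(cv2.inRange(hsv,(95,90,30),(130,255,255)),(420,140,480,210))
e=cv2.minEnclosingCircle(c);print("globe",e,onz("top",e[0],48))
s=cv2.imread("pics/scene0.png")
a=cv2.resize(t[140:260,260:400],None,fx=5,fy=5,interpolation=cv2.INTER_CUBIC)
cv2.imwrite("pics/topcrop.png",np.clip(a*1.8,0,255).astype('uint8'))
cv2.imwrite("pics/scenecrop.png",cv2.resize(s[155:275,235:375],None,fx=5,fy=5,interpolation=cv2.INTER_CUBIC))
E
```

```text
(441, 255) [ 14 143  75] (329, 189) [20 18 86] (325, 228) [20 10 75] (300, 200) [16 56 96] (250, 280) [17 49 99] (446, 173) [108 137  80] (329, 175) [19 53 91] 
mat ((441.1011047363281, 254.91700744628906), (46.148681640625, 46.5821418762207), 146.56089782714844) [ 429.76438712 -360.0691913     4.        ]
globe ((445.7727355957031, 173.36363220214844), 15.288300514221191) [ 667.73998874 -360.05824787   48.        ]
```

View pics/topcrop.png

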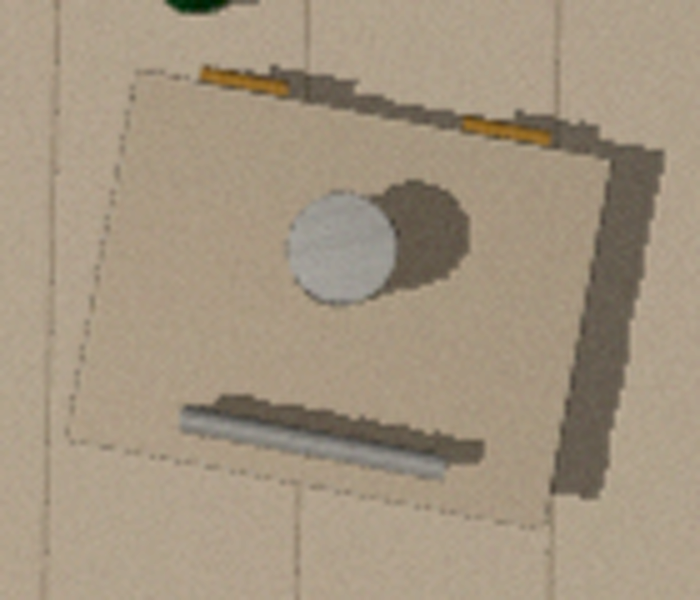

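View pics/scenecrop.png

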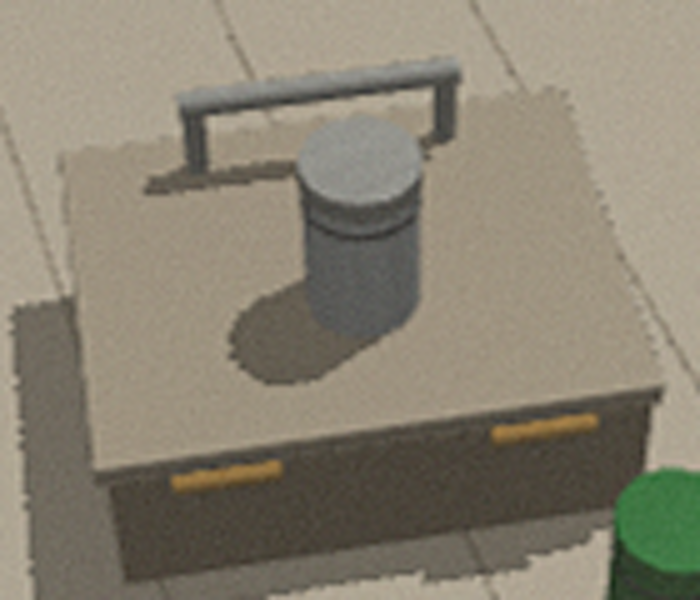

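```bash
python3 - <<'E'
from h import *
f=lambda p:(260+(p[0]+.5)/5-.5,140+(p[1]+.5)/5-.5)
g=lambda p:(235+(p[0]+.5)/5-.5,155+(p[1]+.5)/5-.5)
C=[onz("top",f(p),94) for p in[(137,71),(610,158),(549,527),(68,440)]]
print(np.round(C,1)); print([round(np.linalg.norm(C[i]-C[(i+1)%4]),1) for i in range(4)])
for a,b in((0,1),(3,2),(3,0),(2,1)):
    d=C[b]-C[a];print(np.degrees(np.arctan2(d[1],d[0])).round(2))
print("ctr",np.mean(C,0))
print("canister",onz("top",f((342.5,248)),189),onz("scene",g((360,162)),189))
for P1,n,k in(((182,419),"top",f),((445,469),"top",f),((180,103),"scene",g),((458,69),"scene",g)): print(n,onz(n,k(P1),139))
H=[onz("top",f(p),139+5) for p in((182,419),(445,469))]
print(np.mean(H,0),np.degrees(np.arctan2(*(H[0]-H[1])[[1,0]])))
s=cv2.imread("pics/scene0.png");hsv=cv2.cvtColor(s,cv2.COLOR_BGR2HSV)
c=blob(cv2.inRange(hsv,(5,90,40),(25,255,255)),(120,190,220,260))
e=cv2.fitEllipse(c);print("mat",e,onz("scene",e[0],4))
t=cv2.imread("pics/top0.png")
for n,uv,z in(("base top",(208,221),40),("vane foot",(197,163),20),("green",(299,128),95)):print(n,onz("top",uv,z))
from scipy.spatial.transform import Rotation as R
print(R.from_quat(r.state()['orientation']).as_matrix().round(3))
E
```

```text
[[ 710.    94.9   94. ]
 [ 666.4 -169.6   94. ]
 [ 460.9 -138.8   94. ]
 [ 503.8  128.7   94. ]]
[np.float64(268.0), np.float64(207.8), np.float64(270.9), np.float64(208.9)]
-99.37
-99.12
-9.31
-8.51
ctr [585.28323764 -21.23191934  94.        ]
canister [608.76305736 -20.58752077 189.        ] [613.77446317 -21.12352863 189.        ]
top [517.81171888  63.15325841 139.        ]
top [493.81021261 -78.21490924 139.        ]
scene [495.72930102 -76.41559822 139.        ]
scene [520.75393251  63.74630737 139.        ]
[505.98277758  -7.53044665 144.        ] 80.36419875207538
mat ((165.72415161132812, 223.13955688476562), (36.6718635559082, 53.313385009765625), 71.13736724853516) [ 436.90149296 -361.79273016    4.        ]
base top [517.35064302 323.13260992  40.        ]
vane foot [686.80873932 365.10087775  20.        ]
green [782.80923983  62.8480902   95.        ]
[[-0.972 -0.     0.234]
 [-0.234  0.001 -0.972]
 [ 0.    -1.    -0.001]]
```

```bash
cat >> h.py <<'E'
from scipy.spatial.transform import Rotation as Ro
def go(target,zyaw=None):
    s=r.state();M=Ro.from_quat(s['orientation']).as_matrix()
    d=M.T@(np.array(target)-s['tcp_pos'])/10
    a=np.degrees(np.arctan2(M[1,2],M[0,2]))
    roll=None if zyaw is None else -((zyaw-a+180)%360-180)
    print("t",s['time_s'],"tcp",s['tcp_pos'].round(1),"delta cm",d.round(2),"zyaw",a.round(2),"roll",roll,"F",s['force'].round(1),"w",s['gripper_width']*91.8)
E
python3 -c "
from h import *
go((610,-21,226),-99.3);go((610,-21,240),-99.3)"
```

```text
t 0.1 tcp [ 145.9 -607.3  226. ] delta cm [-58.82   0.06 -46.17] zyaw -76.49 roll 22.806061151099755 F [ 0.3  0.1 -0.3] w 91.74313024123434
t 0.1 tcp [ 145.9 -607.3  226. ] delta cm [-58.82  -1.34 -46.17] zyaw -76.49 roll 22.806061151099755 F [ 0.3  0.1 -0.3] w 91.74313024123434
```

Request:
arm_command([
  {"delta_pos":[-5,-1.4,-4],"roll":3,"hand":9.18},
  {"delta_pos":[-10,-1.4,-8],"roll":6,"hand":9.18},
  {"delta_pos":[-15,-1.4,-12],"roll":9,"hand":9.18},
  {"delta_pos":[-20,-1.4,-16],"roll":12,"hand":9.18},
  {"delta_pos":[-25,-1.4,-20],"roll":15,"hand":9.18},
  {"delta_pos":[-30,-1.4,-24],"roll":18,"hand":9.18},
  {"delta_pos":[-34,-1.4,-27],"roll":20.4,"hand":9.18},
  {"delta_pos":[-37,-1.4,-29],"roll":22.8,"hand":9.18},
])

```text
time_s: 1.1
tcp_pos: [439.6, -236.2, 240.6]
orientation: [0.057, 0.705, -0.705, -0.057]
force: [-1.1, -0.8, -1.3]
gripper_width: 1.0
```

```bash
python3 -c "
from h import *
go((610,-21,235),-99.3);print(r.state()['joint_positions'])"
```

```text
t 1.1 tcp [ 439.6 -236.2  240.6] delta cm [-13.39   0.58 -23.96] zyaw -99.18 roll 0.12463130531190814 F [-1.1 -0.8 -1.3] w 91.77585911046873
[ 0.50971679  0.22711236 -0.14915076  1.84305286  0.03718383  1.07427676
 -1.38431861]
```

Request:
arm_command([
  {"delta_pos":[-2,0,-4],"roll":0,"hand":9.18},
  {"delta_pos":[-4.5,0,-8.5],"roll":0,"hand":9.18},
  {"delta_pos":[-7.2,0,-13],"roll":0,"hand":9.18},
  {"delta_pos":[-10,0,-18],"roll":0,"hand":9.18},
  {"delta_pos":[-12,0,-21.5],"roll":0,"hand":9.18},
  {"delta_pos":[-13,0,-23.5],"roll":0,"hand":9.18},
  {"delta_pos":[-13.4,0,-24],"roll":0,"hand":9.18},
  {"delta_pos":[-13.4,0,-24],"roll":0,"hand":9.18},
])

```text
time_s: 2.1
tcp_pos: [608.6, -25.5, 240.5]
orientation: [-0.058, -0.704, 0.705, 0.058]
force: [-0.4, -0.6, -0.2]
gripper_width: 1.002
```

```bash
python3 - <<'E'
from h import *
go((610,-21,133),-99.3)
a=r.capture("scene");cv2.imwrite("pics/s1.png",cv2.resize(a[60:300,200:440],None,fx=2.5,fy=2.5))
E
```

```text
t 2.1 tcp [608.6 -25.5 240.5] delta cm [-0.07 10.75 -0.48] zyaw -99.37 roll -0.06592614927831164 F [-0.4 -0.6 -0.2] w 91.97131938426651
```

View pics/s1.png

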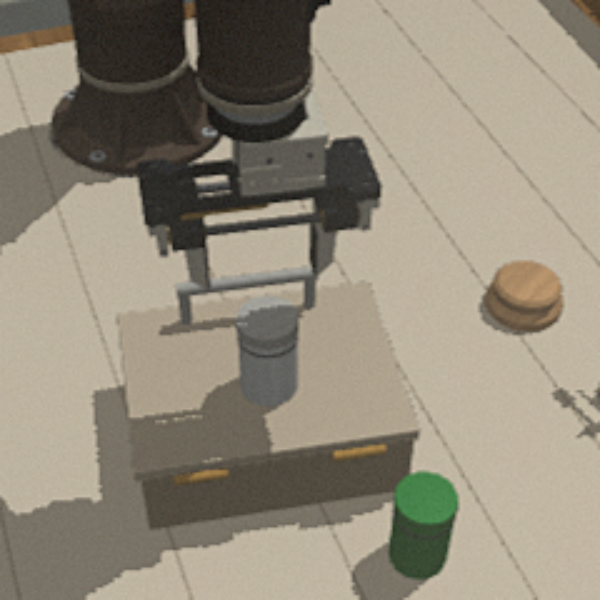

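The open jaws are centred above the canister, with fingers at (197,265) and (320,250) either side of it at (268,350). I'll go down and grip.

Request:
arm_command([
  {"delta_pos":[-0.1,1.5,-0.5],"roll":0,"hand":9.18},
  {"delta_pos":[-0.1,3.5,-0.5],"roll":0,"hand":9.18},
  {"delta_pos":[-0.1,6,-0.5],"roll":0,"hand":9.18},
  {"delta_pos":[-0.1,8.5,-0.5],"roll":0,"hand":9.18},
  {"delta_pos":[-0.1,10,-0.5],"roll":0,"hand":9.18},
  {"delta_pos":[-0.1,10.7,-0.5],"roll":0,"hand":9.18},
  {"delta_pos":[-0.1,10.7,-0.5],"roll":0,"hand":9.18},
])

```text
time_s: 3.02
tcp_pos: [610.8, -19.5, 133.6]
orientation: [-0.057, -0.705, 0.705, 0.057]
force: [-0.0, -0.3, 0.3]
gripper_width: 1.001
```

```bash
python3 - <<'E'
from h import *
go((610,-21,133),-99.3)
a=r.capture("scene");cv2.imwrite("pics/s2.png",cv2.resize(a[60:300,200:440],None,fx=2.5,fy=2.5))
E
```

```text
t 3.025 tcp [610.8 -19.5 133.6] delta cm [0.05 0.06 0.16] zyaw -99.31 roll -0.005227608916158033 F [-0.  -0.3  0.3] w 91.85377338738898
```

View pics/s2.png

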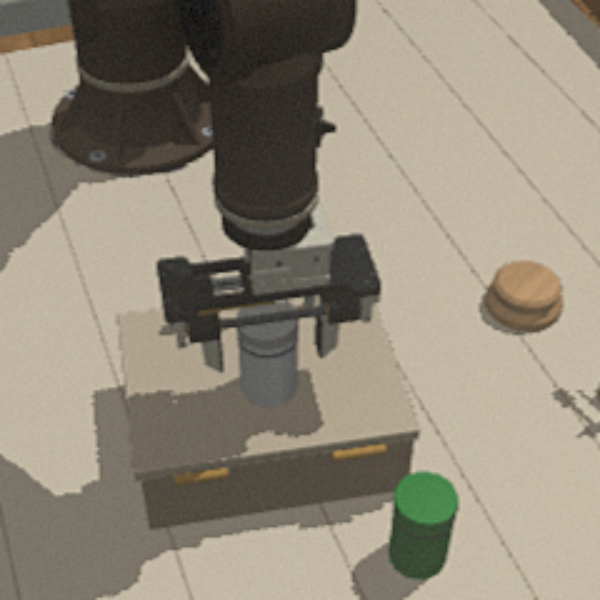

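The fingers straddle the canister evenly, at (213,350) and (327,335). I'll close them.

Request:
arm_command([
  {"delta_pos":[0,0,0.1],"roll":0,"hand":6.5},
  {"delta_pos":[0,0,0.1],"roll":0,"hand":5.5},
  {"delta_pos":[0,0,0.1],"roll":0,"hand":5},
  {"delta_pos":[0,0,0.1],"roll":0,"hand":5},
  {"delta_pos":[0,0,0.1],"roll":0,"hand":5},
  {"delta_pos":[0,0,0.1],"roll":0,"hand":5},
], grip_force=25)

```text
time_s: 3.82
tcp_pos: [610.7, -20.6, 133.8]
orientation: [-0.057, -0.705, 0.705, 0.057]
force: [-1.1, -1.5, 1.7]
gripper_width: 0.613
```

```bash
python3 -c "
from h import *
go((432,-361,260))"
```

```text
t 3.825 tcp [610.7 -20.6 133.8] delta cm [ 12.13 -12.61  36.49] zyaw -99.31 roll None F [-1.1 -1.5  1.7] w 56.24999804130386
```

Request:
arm_command([
  {"delta_pos":[0,-1.5,0],"roll":0,"hand":5},
  {"delta_pos":[0,-4,0],"roll":0,"hand":5},
  {"delta_pos":[0,-6.5,1],"roll":0,"hand":5},
  {"delta_pos":[1,-8,4],"roll":0,"hand":5},
  {"delta_pos":[2.3,-8,8],"roll":0,"hand":5},
  {"delta_pos":[4,-8,12.5],"roll":0,"hand":5},
  {"delta_pos":[5.5,-8,17],"roll":0,"hand":5},
  {"delta_pos":[7,-8,21],"roll":0,"hand":5},
])

```text
time_s: 4.82
tcp_pos: [506.8, -217.6, 214.5]
orientation: [-0.058, -0.705, 0.705, 0.057]
force: [0.3, -0.2, -2.1]
gripper_width: 0.615
```

```bash
python3 -c "
from h import *
go((432,-361,140),-99.3)"
```

```text
t 4.825 tcp [ 506.8 -217.6  214.5] delta cm [ 5.06  7.45 15.36] zyaw -99.31 roll -0.014321306027056835 F [ 0.3 -0.2 -2.1] w 56.44111275100886
```

Request:
arm_command([
  {"delta_pos":[1.5,0,4],"roll":0,"hand":5},
  {"delta_pos":[2.8,0,8],"roll":0,"hand":5},
  {"delta_pos":[4,0,12],"roll":0,"hand":5},
  {"delta_pos":[4.7,1.5,14.3],"roll":0,"hand":5},
  {"delta_pos":[5,3.5,15.1],"roll":0,"hand":5},
  {"delta_pos":[5,6,15.1],"roll":0,"hand":5},
  {"delta_pos":[5,7.4,15.1],"roll":0,"hand":5},
  {"delta_pos":[5,7.4,15.1],"roll":0,"hand":5},
])

```text
time_s: 5.82
tcp_pos: [433.7, -356.6, 139.3]
orientation: [0.057, 0.705, -0.704, -0.058]
force: [0.2, 0.4, -2.6]
gripper_width: 0.612
```

```bash
python3 - <<'E'
from h import *
go((432,-361,55),-99.3)
a=r.capture("scene");cv2.imwrite("pics/s3.png",cv2.resize(a[100:340,60:380],None,fx=2.5,fy=2.5))
E
```

```text
t 5.825 tcp [ 433.7 -356.6  139.3] delta cm [0.09 8.43 0.47] zyaw -99.27 roll 0.03489307830960797 F [ 0.2  0.4 -2.6] w 56.17438811113367
```

View pics/s3.png

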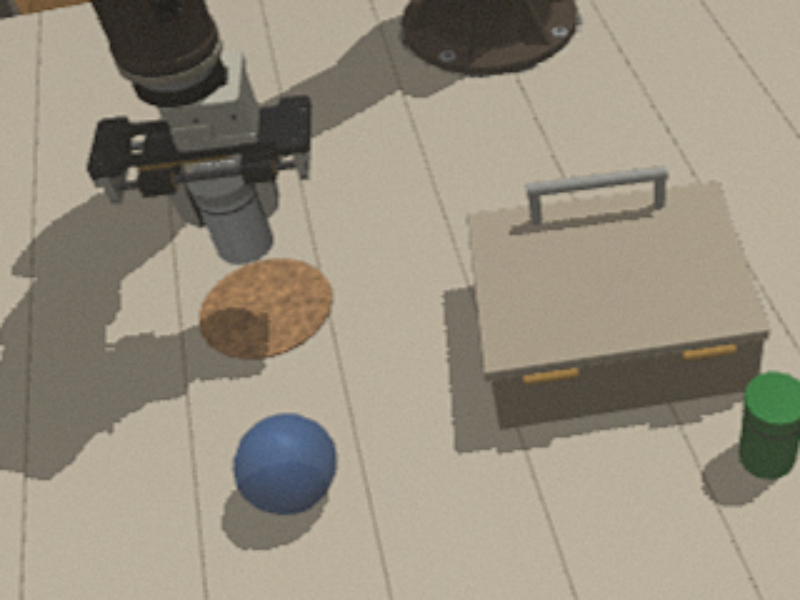

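The canister is held over the mat at (266,308), about 95 mm up, and the lid is shut. I'll lower it.

Request:
arm_command([
  {"delta_pos":[0.1,2,0.4],"roll":0,"hand":5},
  {"delta_pos":[0.1,4,0.4],"roll":0,"hand":5},
  {"delta_pos":[0.1,6,0.4],"roll":0,"hand":5},
  {"delta_pos":[0.1,7.6,0.4],"roll":0,"hand":5},
  {"delta_pos":[0.1,8.5,0.4],"roll":0,"hand":5},
  {"delta_pos":[0.1,9,0.4],"roll":0,"hand":5},
  {"delta_pos":[0.1,9.3,0.4],"roll":0,"hand":5},
  {"delta_pos":[0.1,9.4,0.4],"roll":0,"hand":5},
])

```text
time_s: 6.88
tcp_pos: [432.5, -361.1, 45.9]
orientation: [-0.057, -0.705, 0.705, 0.057]
force: [0.1, 0.1, -2.1]
gripper_width: 0.618
```

```bash
python3 -c "
from h import *
go((432,-361,43.5))"
```

```text
t 6.875 tcp [ 432.5 -361.1   45.9] delta cm [ 0.05  0.24 -0.01] zyaw -99.3 roll None F [ 0.1  0.1 -2.1] w 56.69020811407009
```

Request:
arm_command([
  {"delta_pos":[0,0.1,0],"roll":0,"hand":5},
  {"delta_pos":[0,0.2,0],"roll":0,"hand":5},
  {"delta_pos":[0,0.25,0],"roll":0,"hand":5},
  {"delta_pos":[0,0.25,0],"roll":0,"hand":5},
])

```text
time_s: 7.38
tcp_pos: [432.6, -361.3, 43.7]
orientation: [-0.058, -0.705, 0.705, 0.057]
force: [-0.9, -0.0, 4.2]
gripper_width: 0.611
```

Request:
arm_command([
  {"delta_pos":[0,0.1,0],"roll":0,"hand":5.8},
  {"delta_pos":[0,0.1,0],"roll":0,"hand":6.5},
  {"delta_pos":[0,0.1,0],"roll":0,"hand":8},
  {"delta_pos":[0,0.1,0],"roll":0,"hand":9.18},
  {"delta_pos":[0,0.1,0],"roll":0,"hand":9.18},
  {"delta_pos":[0,0.1,0],"roll":0,"hand":9.18},
])

```text
time_s: 8.12
tcp_pos: [432.3, -361.0, 42.2]
orientation: [-0.057, -0.705, 0.705, 0.057]
force: [0.3, 0.1, 1.6]
gripper_width: 0.996
```

Request:
arm_command([
  {"delta_pos":[0,-1,0],"roll":0,"hand":9.18},
  {"delta_pos":[0,-3,0],"roll":0,"hand":9.18},
  {"delta_pos":[0,-6,0],"roll":0,"hand":9.18},
  {"delta_pos":[0,-9,0],"roll":0,"hand":9.18},
  {"delta_pos":[0,-13,0],"roll":0,"hand":9.18},
  {"delta_pos":[0,-16,0],"roll":0,"hand":9.18},
  {"delta_pos":[0,-18,0],"roll":0,"hand":9.18},
  {"delta_pos":[0,-18,0],"roll":0,"hand":9.18},
])

```text
time_s: 9.12
tcp_pos: [433.1, -361.5, 224.4]
orientation: [-0.058, -0.704, 0.705, 0.056]
force: [-0.1, -0.1, -0.1]
gripper_width: 0.998
```

```bash
python3 - <<'E'
from h import *
go((432,-361,220))
a=r.capture("scene");cv2.imwrite("pics/s4.png",cv2.resize(a[100:340,60:380],None,fx=2.5,fy=2.5))
print(proj("scene",(432,-361,99)),proj("scene",(432,-361,4)))
E
```

```text
t 9.125 tcp [ 433.1 -361.5  224.4] delta cm [ 0.12  0.44 -0.03] zyaw -99.29 roll None F [-0.1 -0.1 -0.1] w 91.59925450689873
[155.97108633 197.40575654] [165.80874928 221.7457285 ]
```

View pics/s4.png

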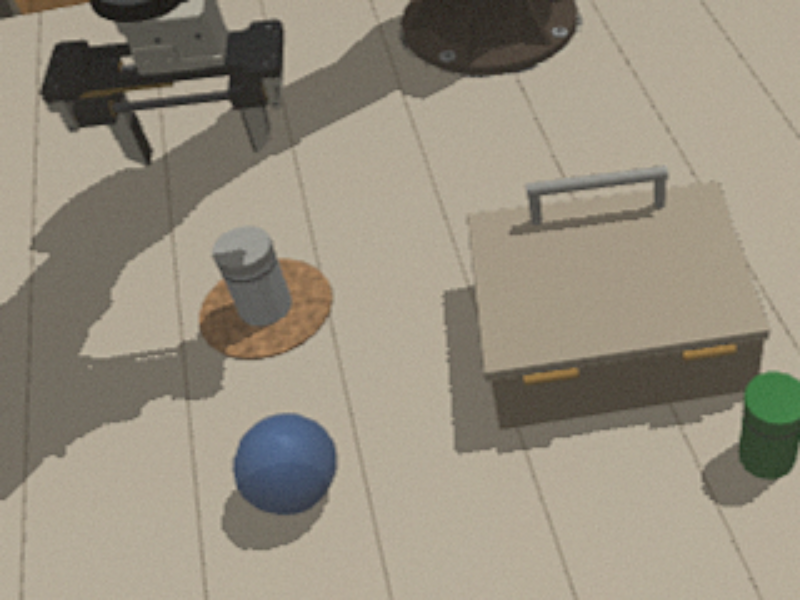

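The canister's top centre is at about (157.6,198) full-frame, against (156,197.4) predicted. It stands upright in the middle of the mat, with the lid shut. Next is the handle.

```bash
python3 -c "
from h import *
go((506.5,-7.7,215),-9.3)"
```

```text
t 9.175 tcp [ 432.5 -361.1  223. ] delta cm [ -1.6    0.77 -36.07] zyaw -99.3 roll -89.99509483522269 F [-0.7  0.1  0. ] w 91.8773450951165
```

Request:
arm_command([
  {"delta_pos":[0,0,-3],"roll":-10,"hand":9.18},
  {"delta_pos":[0,0,-7],"roll":-20,"hand":9.18},
  {"delta_pos":[-0.5,0,-11],"roll":-30,"hand":9.18},
  {"delta_pos":[-0.8,0,-15],"roll":-40,"hand":9.18},
  {"delta_pos":[-1,0,-19],"roll":-50,"hand":9.18},
  {"delta_pos":[-1.2,0,-23],"roll":-60,"hand":9.18},
  {"delta_pos":[-1.4,0,-27],"roll":-70,"hand":9.18},
  {"delta_pos":[-1.6,0,-31],"roll":-80,"hand":9.18},
])

```text
time_s: 10.18
tcp_pos: [497.6, -56.4, 221.2]
orientation: [-0.411, 0.576, -0.575, 0.41]
force: [0.3, -1.1, 0.0]
gripper_width: 1.001
```

```bash
python3 -c "
from h import *
go((506.5,-7.7,205),-9.3)"
```

```text
t 10.175 tcp [497.6 -56.4 221.2] delta cm [-4.89  1.62 -0.74] zyaw -18.96 roll -9.663425319939876 F [ 0.3 -1.1  0. ] w 91.85457252301607
```

Request:
arm_command([
  {"delta_pos":[-2,0,-0.3],"roll":-5,"hand":9.18},
  {"delta_pos":[-4,0.7,-0.6],"roll":-9.3,"hand":9.18},
  {"delta_pos":[-4.9,1.6,-0.8],"roll":-9.7,"hand":9.18},
  {"delta_pos":[-4.9,1.6,-0.8],"roll":-9.7,"hand":9.18},
  {"delta_pos":[-4.9,1.6,-0.8],"roll":-9.7,"hand":9.18},
])

```text
time_s: 10.8
tcp_pos: [506.7, -9.9, 206.0]
orientation: [0.456, -0.541, 0.541, -0.456]
force: [0.5, -0.3, 0.2]
gripper_width: 1.002
```

```bash
python3 - <<'E'
from h import *
go((506.5,-7.7,118),-9.3)
a=r.capture("scene");cv2.imwrite("pics/s5.png",cv2.resize(a[60:300,200:440],None,fx=2.5,fy=2.5))
E
```

```text
t 10.8 tcp [506.7  -9.9 206. ] delta cm [-0.21  8.8  -0.05] zyaw -9.72 roll -0.4207682704200124 F [ 0.5 -0.3  0.2] w 92.00343749467581
```

View pics/s5.png

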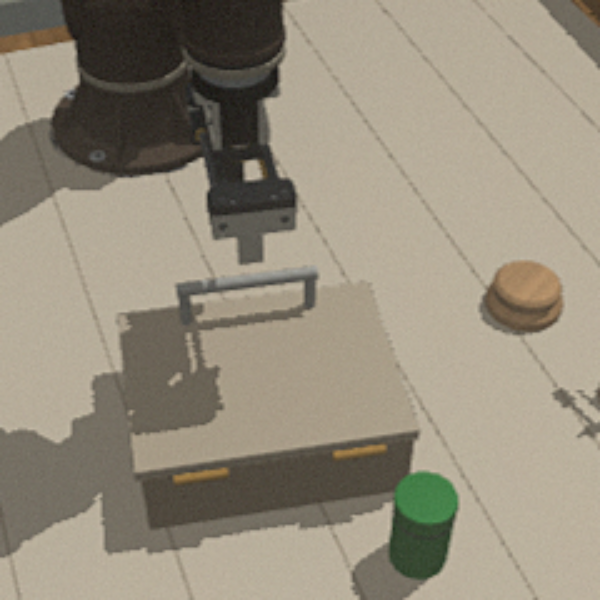

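The hand is above the middle of the bar: the finger is at (251,248), and the bar runs from (180,288) to (315,272). I'll descend to it.

Request:
arm_command([
  {"delta_pos":[-0.2,1.5,-0.05],"roll":0,"hand":9.18},
  {"delta_pos":[-0.2,3.5,-0.05],"roll":0,"hand":9.18},
  {"delta_pos":[-0.2,6,-0.05],"roll":0,"hand":9.18},
  {"delta_pos":[-0.2,7.8,-0.05],"roll":0,"hand":9.18},
  {"delta_pos":[-0.2,8.6,-0.05],"roll":0,"hand":9.18},
  {"delta_pos":[-0.2,8.8,-0.05],"roll":0,"hand":9.18},
  {"delta_pos":[-0.2,8.8,-0.05],"roll":0,"hand":9.18},
])

```text
time_s: 11.72
tcp_pos: [506.9, -6.7, 118.6]
orientation: [0.456, -0.54, 0.54, -0.457]
force: [0.6, 0.4, 0.6]
gripper_width: 0.999
```

```bash
python3 - <<'E'
from h import *
go((506.5,-7.7,118),-9.3)
a=r.capture("scene");cv2.imwrite("pics/s6.png",cv2.resize(a[60:300,200:440],None,fx=2.5,fy=2.5))
E
```

```text
t 11.725 tcp [506.9  -6.7 118.6] delta cm [ 0.11  0.06 -0.03] zyaw -9.6 roll -0.2999504617331752 F [0.6 0.4 0.6] w 91.73697530495227
```

View pics/s6.png

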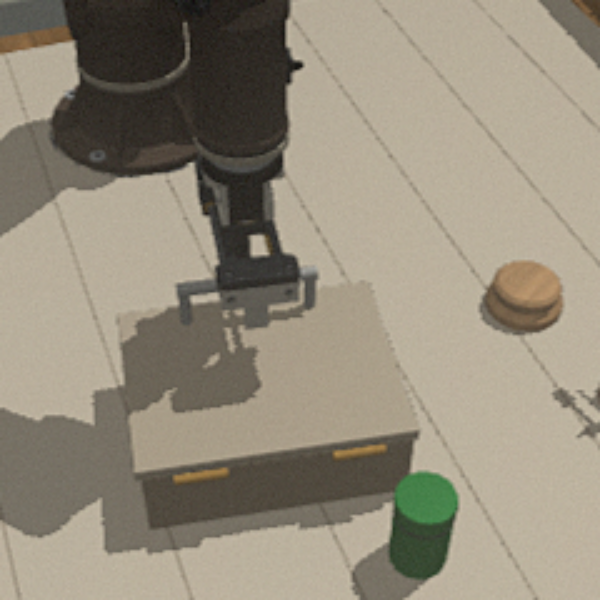

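The bar is between the fingers, with the front finger at (257,315) near mid-bar. I'll close on it.

Request:
arm_command([
  {"delta_pos":[0,0,0],"roll":0,"hand":5},
  {"delta_pos":[0,0,0],"roll":0,"hand":2.5},
  {"delta_pos":[0,0,0],"roll":0,"hand":1},
  {"delta_pos":[0,0,0],"roll":0,"hand":0.8},
  {"delta_pos":[0,0,0],"roll":0,"hand":0.8},
  {"delta_pos":[0,0,0],"roll":0,"hand":0.8},
  {"delta_pos":[0,0,0],"roll":0,"hand":0.8},
  {"delta_pos":[0,0,0],"roll":0,"hand":0.8},
], grip_force=25)

```text
time_s: 12.78
tcp_pos: [508.0, -6.9, 118.5]
orientation: [0.456, -0.539, 0.541, -0.457]
force: [15.1, -3.4, -9.0]
gripper_width: 0.18
```

```bash
python3 - <<'E'
from h import *
go((506.5,-7.7,118),-9.3)
for d in range(0,51,5):
    t=np.radians(d);x=-185*np.cos(t)+59*np.sin(t)+185;z=185*np.sin(t)+59*np.cos(t)-59;print(d,"up %.2f fwd %.2f"%(z/10,x/10))
E
```

```text
t 12.775 tcp [508.   -6.9 118.5] delta cm [ 0.11  0.05 -0.13] zyaw -9.6 roll -0.29686161195368754 F [15.1 -3.4 -9. ] w 16.543421430418604
0 up 0.00 fwd 0.00
5 up 1.59 fwd 0.58
10 up 3.12 fwd 1.31
15 up 4.59 fwd 2.16
20 up 5.97 fwd 3.13
25 up 7.27 fwd 4.23
30 up 8.46 fwd 5.43
35 up 9.54 fwd 6.73
40 up 10.51 fwd 8.12
45 up 11.35 fwd 9.59
50 up 12.06 fwd 11.13
```

Request:
arm_command([
  {"delta_pos":[0,0,0.1],"roll":0,"hand":0.8},
  {"delta_pos":[0,0,0.2],"roll":0,"hand":0.8},
  {"delta_pos":[0,0,0.3],"roll":0,"hand":0.8},
  {"delta_pos":[0,0,0.3],"roll":0,"hand":0.8},
])

```text
time_s: 13.28
tcp_pos: [509.4, -7.2, 118.2]
orientation: [-0.457, 0.54, -0.54, 0.456]
force: [-0.4, -0.2, -0.1]
gripper_width: 0.14
```

Request:
arm_command([
  {"delta_pos":[0,-0.5,0.16],"roll":0,"hand":0.8},
  {"delta_pos":[0,-1.0,0.35],"roll":0,"hand":0.8},
  {"delta_pos":[0,-1.59,0.58],"roll":0,"hand":0.8},
  {"delta_pos":[0,-2.2,0.87],"roll":0,"hand":0.8},
  {"delta_pos":[0,-2.82,1.16],"roll":0,"hand":0.8},
  {"delta_pos":[0,-3.42,1.47],"roll":0,"hand":0.8},
  {"delta_pos":[0,-4.0,1.8],"roll":0,"hand":0.8},
  {"delta_pos":[0,-4.59,2.16],"roll":0,"hand":0.8},
])

```text
time_s: 14.28
tcp_pos: [529.9, -10.7, 164.3]
orientation: [-0.457, 0.54, -0.54, 0.456]
force: [-6.0, 1.6, -2.0]
gripper_width: 0.142
```

```bash
python3 - <<'E'
from h import *
go((506.5,-7.7,118),-9.3)
a=r.capture("scene");cv2.imwrite("pics/s7.png",cv2.resize(a[60:300,200:440],None,fx=2.5,fy=2.5))
E
```

```text
t 14.275 tcp [529.9 -10.7 164.3] delta cm [ 0.09  4.63 -2.34] zyaw -9.58 roll -0.27905054577649935 F [-6.   1.6 -2. ] w 13.006154335571111
```

View pics/s7.png

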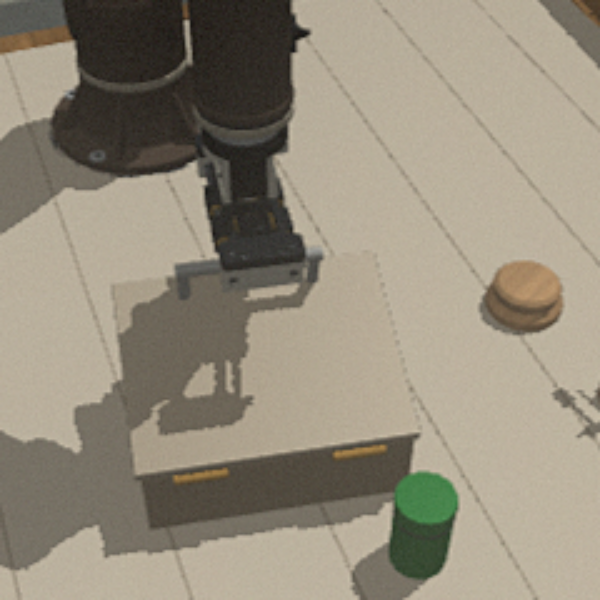

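The bar is held between the pads (still mid-bar near (262,275)) and the lid has risen by about 15°. I'll continue along the arc.

Request:
arm_command([
  {"delta_pos":[0,-0.56,0.38],"roll":0,"hand":0.8},
  {"delta_pos":[0,-1.1,0.77],"roll":0,"hand":0.8},
  {"delta_pos":[0,-1.65,1.18],"roll":0,"hand":0.8},
  {"delta_pos":[0,-2.15,1.6],"roll":0,"hand":0.8},
  {"delta_pos":[0,-2.68,2.07],"roll":0,"hand":0.8},
  {"delta_pos":[0,-3.2,2.55],"roll":0,"hand":0.8},
  {"delta_pos":[0,-3.55,2.9],"roll":0,"hand":0.8},
  {"delta_pos":[0,-3.87,3.27],"roll":0,"hand":0.8},
])

```text
time_s: 15.32
tcp_pos: [560.4, -15.9, 203.5]
orientation: [-0.458, 0.541, -0.539, 0.455]
force: [-16.4, 1.3, 12.3]
gripper_width: 0.142
```

Request:
arm_command([
  {"delta_pos":[0,-0.5,0.6],"roll":0,"hand":0.8},
  {"delta_pos":[0,-1.08,1.3],"roll":0,"hand":0.8},
  {"delta_pos":[0,-1.6,2.0],"roll":0,"hand":0.8},
  {"delta_pos":[0,-2.05,2.69],"roll":0,"hand":0.8},
  {"delta_pos":[0,-2.5,3.4],"roll":0,"hand":0.8},
  {"delta_pos":[0,-2.89,4.16],"roll":0,"hand":0.8},
  {"delta_pos":[0,-2.89,4.16],"roll":0,"hand":0.8},
  {"delta_pos":[0,-2.89,4.16],"roll":0,"hand":0.8},
])

```text
time_s: 16.32
tcp_pos: [604.0, -23.2, 233.9]
orientation: [0.456, -0.54, 0.54, -0.456]
force: [-10.6, 0.2, 13.1]
gripper_width: 0.14
```

```bash
python3 - <<'E'
from h import *
go((506.5,-7.7,118),-9.3)
a=r.capture("scene");cv2.imwrite("pics/s8.png",cv2.resize(a[60:300,200:440],None,fx=2.5,fy=2.5))
a=r.capture("top");cv2.imwrite("pics/t8.png",a)
E
```

```text
t 16.325 tcp [604.  -23.2 233.9] delta cm [ 0.09 11.59 -9.89] zyaw -9.59 roll -0.29346871038157474 F [-10.6   0.2  13.1] w 12.878694940891455
```

View pics/s8.png

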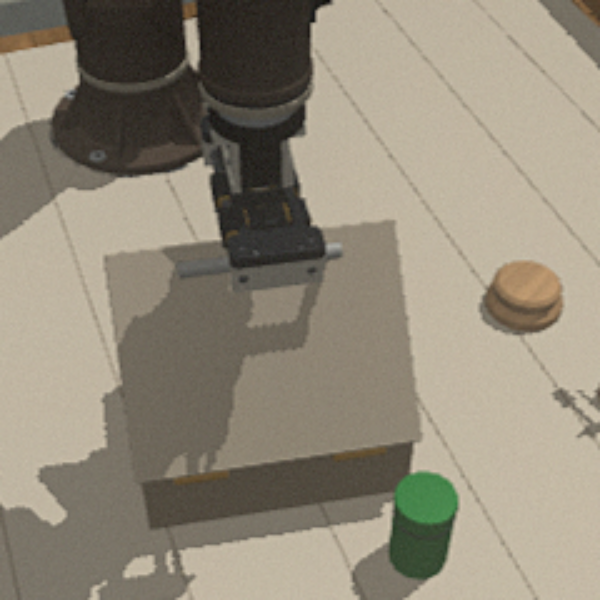

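View pics/t8.png

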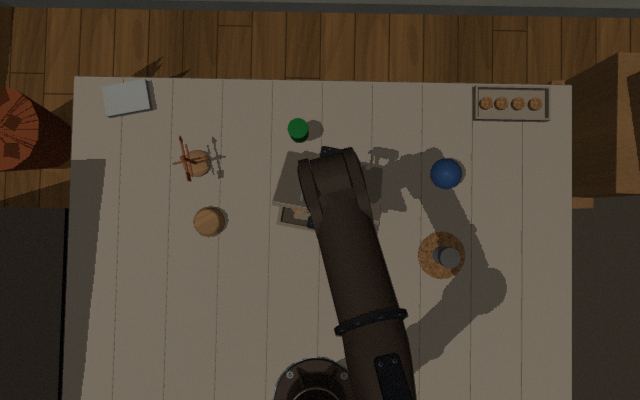

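Request:
arm_command([
  {"delta_pos":[0,-0.25,0.25],"roll":0,"hand":0.8},
  {"delta_pos":[0,-0.4,0.6],"roll":0,"hand":0.8},
  {"delta_pos":[0,-0.65,1.0],"roll":0,"hand":0.8},
  {"delta_pos":[0,-0.8,1.3],"roll":0,"hand":0.8},
  {"delta_pos":[0,-0.88,1.45],"roll":0,"hand":0.8},
  {"delta_pos":[0,-0.88,1.45],"roll":0,"hand":0.8},
  {"delta_pos":[0,-0.88,1.45],"roll":0,"hand":0.8},
  {"delta_pos":[0,-0.88,1.45],"roll":0,"hand":0.8},
])

```text
time_s: 17.42
tcp_pos: [618.5, -25.7, 241.2]
orientation: [0.456, -0.54, 0.54, -0.456]
force: [-5.6, -0.4, 4.9]
gripper_width: 0.143
```

```bash
python3 - <<'E'
from h import *
go((506.5,-7.7,118),-9.3)
a=r.capture("scene");cv2.imwrite("pics/s9f.png",a);cv2.imwrite("pics/s9.png",cv2.resize(a[130:270,230:390],None,fx=5,fy=5,interpolation=cv2.INTER_CUBIC))
# predicted lid corners at angles: hinge (~689.5,-37.5,80), yaw -9.4
y=np.radians(-9.4);cx=np.array([np.cos(y),np.sin(y),0]);cy=np.array([-np.sin(y),np.cos(y),0]);ez=np.array([0,0,1.])
h=np.array([508,-7.7,80])+185*cx;print(h)
for d in(40,45,50,55):
    t=np.radians(d);f=-np.cos(t)*cx+np.sin(t)*ez;n=np.sin(t)*cx+np.cos(t)*ez
    print(d,[((proj("scene",h+210*f+14*n+s*135*cy)-[230,130])*5).round(0) for s in(-1,1)],[((proj("scene",h+185*f+59*n+s*72*cy)-[230,130])*5).round(0) for s in(-1,1)])
E
```

```text
t 17.425 tcp [618.5 -25.7 241.2] delta cm [  0.09  12.31 -11.35] zyaw -9.6 roll -0.3019086451153896 F [-5.6 -0.4  4.9] w 13.107507867195654
[690.5158499  -37.91530301  80.        ]
40 [array([ 55., 157.]), array([627.,  86.])] [array([201., 180.]), array([520., 139.])]
45 [array([ 53., 156.]), array([636.,  83.])] [array([203., 188.]), array([528., 146.])]
50 [array([ 52., 158.]), array([645.,  83.])] [array([206., 200.]), array([536., 157.])]
55 [array([ 51., 163.]), array([656.,  87.])] [array([209., 215.]), array([545., 171.])]
```

View pics/s9.png

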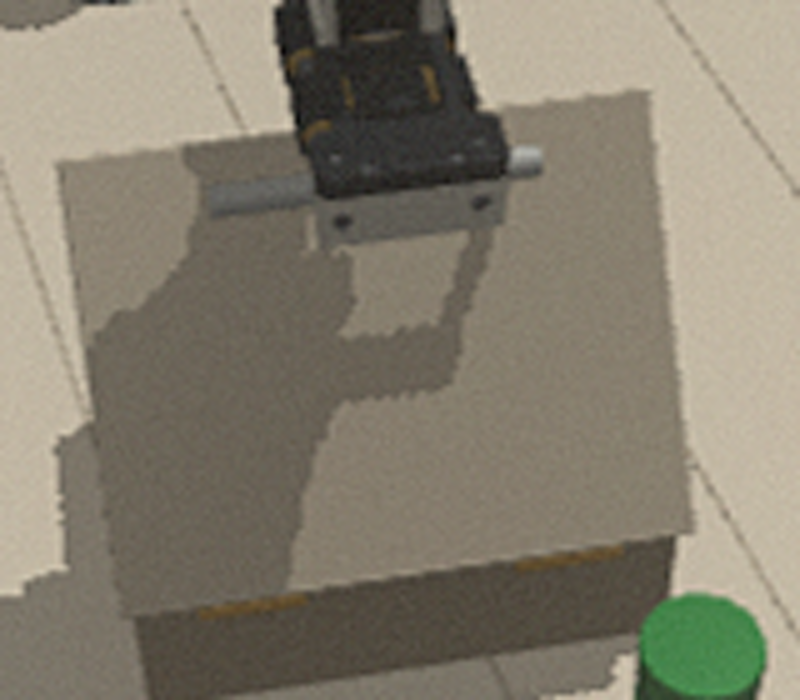

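The lid edge corners are at (58,163) and (650,91), and the bar ends at (210,200) and (541,161). Prediction for 50° was (52,158), (645,83), (206,200) and (536,157). The TCP travel also gives about 50°. I'll let it settle and check that everything is still.

Request:
arm_command([
  {"delta_pos":[0,0,0],"roll":0,"hand":0.8},
  {"delta_pos":[0,0,0],"roll":0,"hand":0.8},
  {"delta_pos":[0,0,0],"roll":0,"hand":0.8},
  {"delta_pos":[0,0,0],"roll":0,"hand":0.8},
  {"delta_pos":[0,0,0],"roll":0,"hand":0.8},
  {"delta_pos":[0,0,0],"roll":0,"hand":0.8},
])

```text
time_s: 18.23
tcp_pos: [618.5, -25.7, 241.1]
orientation: [0.456, -0.54, 0.54, -0.456]
force: [-6.2, -0.1, 5.1]
gripper_width: 0.143
```

```bash
python3 - <<'E'
from h import *
go((506.5,-7.7,118),-9.3)
a=r.capture("scene");cv2.imwrite("pics/s10.png",a)
d=r.state()['tcp_pos']-np.array([509.4,-7.2,118.2]);f=d@[np.cos(np.radians(-9.4)),np.sin(np.radians(-9.4)),0]
print("lid deg",np.degrees(np.arctan2(59+d[2],185-f))-17.69)
E
```

```text
t 18.225 tcp [618.5 -25.7 241.1] delta cm [  0.09  12.31 -11.35] zyaw -9.6 roll -0.30257293321278667 F [-6.2 -0.1  5.1] w 13.146123555428458
lid deg 50.09518380569402
```

View pics/s10.png

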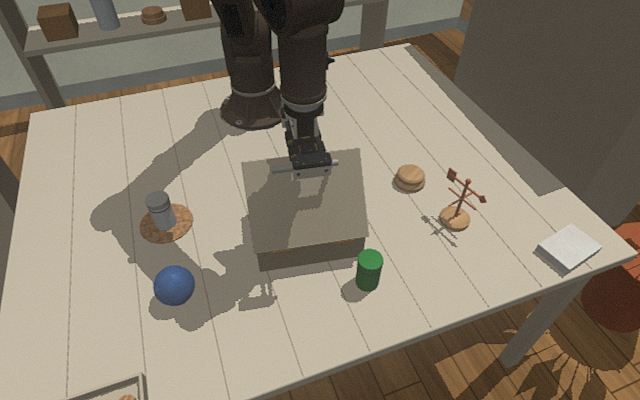

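The lid is held open and still. The canister stands on the mat at (160,212). The globe (174,286), base (410,178) and weathervane (457,218) are where they started.

```bash
python3 -c "
from bench import r
print(r.sign_off())"
```

```text
the job is handed in; nothing more can be done
None
```

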